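Re-aim the swivelling grow lamp and clamp it again

TASK

Re-aim the grow lamp on its swivel stand: loosen the T-shaped clamp knob (anticlockwise from above) until the clamp is free, swing the lamp head by its upright black grip until the red pointer bar lies across the middle of the yellow magnet (not the blue one), then turn the knob clockwise by feel until it is snug, about 0.5 N m, without cranking it down harder. Never force the head round while it is clamped, do not knock the pot, bottle or label box about, and let go at the end.

Things in the scene. Friction and masses are not known exactly. Their poses are not given: they have to be found in the camera images.
- base: the round fixed stand, 270 mm across, 14 mm thick, bolted to the table, with a white dial on top (dial surface 16 mm above the table). Origin: on the vertical swivel axis at table height; z up; -x points to the middle of the dial scale, roughly towards the robot.
- head (a joint): swivel angle of the lamp head about the stand's vertical axis (rad), positive anticlockwise from above, 0 when the pointer points along the stand's -x, stops at +-1.0. Unclamped it turns with 0.35 N m of friction (2 to 4 N at the grip) and stays where left. The lamp bar (290 x 56 mm, 195 to 222 mm up) and its riser, 120 to 410 mm beyond the axis on the far side, swing with it.
- swing_grip (a point): upright black round grip post on the near end of the red pointer bar, 18 mm diameter, from 22 to 100 mm above the table, 145 mm from the swivel axis; this point lies on its centre line 80 mm above the table. Its own x axis points from the post to the swivel axis.
- pointer (a point): point on the centre line of the red pointer bar (6 mm wide, 6 mm high, reaching from the hub to the grip post, 24 to 30 mm above the table), 100 mm from the swivel axis; its x axis runs along the bar to the swivel axis, y across the bar.
- yellow_mark_top (a point): centre of the top of the yellow round magnet (20 mm diameter, 5 mm thick) on the dial: the wanted angle mark. It lies 85 to 120 mm from the swivel axis, to the left or the right of the start position of the pointer; the pointer bar passes 3 mm above it. Fixed.
- blue_mark_top (a point): centre of the top of the blue round magnet, same size, on the other side: not wanted.
- knob_grip (a point): centre of the bar of the T-shaped black clamp knob on the swivel axis: bar 100 mm long, 14 mm wide, 26 mm high; this point is on the axis, about 113 mm above the table (sinks 2 mm a radian as it is tightened). Its x axis runs along the bar, z up. Below the bar a 22 mm stem, from 76 mm down a 40 mm collar, below 58 mm a 116 mm wide hub.
- knob (a joint): angle of the clamp knob (rad), positive clockwise from above = tighter; stops at -1.8 and 1.2. Starts near 0, clamped; loosening takes 0.1 to 0.9 N m and it is free within 1.2 rad anticlockwise. Free, it turns with some 0.05 N m. The angle where the clamp starts to grip differs by 0.7 rad between starts and cannot be seen. It stays where it is left and does not drag the head.
- washer: steel clamp washer below the knob, keyed to the stand, 80 mm across; origin on the swivel axis at table height. Once the knob presses it on the pad, the torque to tighten the knob climbs by about 1.6 N m per radian: snug is 0.5 N m (12.5 N at 40 mm out along the bar; 0.38 to 0.65 N m is good, felt as the turn stops), above 0.9 N m is over-tight and damages the pad.
- pad: orange friction pad on the head's hub, 110 mm across, below the washer; origin on the swivel axis about 40 mm above the table. The washer's force on it is the clamping force: about 47 N at 0.5 N m on the knob, 1 N when the knob is free. Not to be touched.
- pot: terracotta pot with a seedling, 76 mm across, 72 mm high, seedling to 135 mm; origin under its centre. Bystander, loose.
- bottle: white bottle with green cap, 60 mm across, 150 mm high; origin under its centre. Bystander, loose.
- label_box: small grey open box with yellow plant labels, 90 x 70 x 50 mm, labels to 95 mm; origin under its centre. Bystander, loose.

How it is judged:
By the outcome, as a careful person would: the job done as asked, in the order asked, and still so for the second after the job is handed in, with the robot touching nothing.
It also fails if it takes over 72 s, if anything falls off the work surface, if the arm or the gripper's body presses on something with over 40 N, if the wrist force passes 120 N, or if a joint passes its speed limit or range.

ROBOT

A 6-joint arm with a two-finger parallel gripper is mounted at the origin on the work surface. World frame = base frame: x ahead of the robot, y to its left, z up, the work surface at z = 0. Lengths are in m, angles in rad, forces in N, time in s.
With the tool pointing down it reaches from about 0.35 to 0.975 m from the base axis. Payload 4.9 kg.
Tool frame: the origin (TCP) lies between the finger pads; the fingertips stand robot.tip_reach ahead of it and the grasp point (between the pads) lies 6 mm ahead of it (robot.tip_reach is the distance from the TCP to the fingertips, in m); z points along the fingers, x is the direction in which the jaws open and shut, and the axes are right-handed (so a half turn about z gives the same grasp; the last joint's range is limited). The gripper opens to 85 mm and grips with 20 to 120 N. Pads are 22 mm wide; open, the fingers measure 114 mm over their backs; the gripper's body (76 mm by 85 mm) begins 54 mm behind the grasp point. The pads swing forward as they close: fully open they stand 13 mm farther back than shut.
Start: joints at [1.072, 0.053, 1.613, -0, 1.476, -0.119], TCP at [0.232, 0.58, 0.256] pointing down, gripper open.
Joint ranges: [-3.01, 3.01], [-1.01, 2.22], [0.06, 2.58], [-1.02, 4.17], [0.09, 2.62], [-3.14, 3.14]. Speed limits (rad/s): [2.57, 2.57, 3.14, 3.14, 3.14, 3.14].

INTERFACE

Orientations are given as a unit quaternion [x, y, z, w].
In Python, from rig import telemetry, cams, robot, regions_of, spot_point gives the robot as it stands.
- The arm moves only by the tool send_rows, never from a script. Its arguments are lists of equal length, an entry for each row: "xyz": the shift along the world's x, y, z in m, a list of three; "angular": the turn, a rotation vector about the world's x, y, z in degrees, a list of three; "claw": the opening, from 0 (shut) to 1 (fully open). A call has 1 to 5 rows; each row shifts and turns the commanded pose from where the row before left it; what a row does not reach is not made up. A row lasts 1/8 s, in which the tool goes at most 62.5 mm and 10.7 degrees, less where a joint would pass 70% of its speed; a pose out of reach is approached as far as the arm can. A call with a gripper value outside its range is refused whole. The fingers move at their own pace and stop on an object; "force" is the grip in N (left out, the last holds). Time passes only in rows, so rows that do not move let the fingers close. It gives the time, the measured TCP pose, the force and the opening at its end, in the units of the state.
- telemetry.state(): the state, without advancing time (a new reading comes with each control period).
- cams.get_image(name): name is "scene" or "top" or "wrist"; returns a dict with "frame" (400x640x3 uint8, red, green, blue), "range_z" (400x640 float32, m along the optical axis (not along the pixel's ray), 0 where there is no reading), "intrinsics" (3x3 intrinsics, pixels), "k1" (the pictures are not rectified: a ray, as slopes to the right and down, at radius r is drawn at 1 + k1 r^2 times it, then the intrinsics apply), "R" (3x3) and "t" (3): a world point X has camera coordinates R X + t. Camera axes: x right, y down, z forward; pixel columns grow to the right and rows downward; lengths in m; the calibration is good to about 2 mm. A picture is of the moment at which its call begins.
- robot.finish_job(): hands the job in, once; it reports no verdict.
Trained networks look in the newest picture that a camera, given by its name, has taken for a name from the list of things; names that differ only in an ending like _2 or _b are one class to them, and where a whole thing is asked for, a point or a joint stands for the part that bears it (a point fixed in the world has none). Each returns a list of dicts, best first, with "p" (0 to 1); they miss things now and then, are a little off and sometimes report something else, mostly with a low value. They report only what shows in the picture. A call takes as long as a camera call.
- regions_of(camera, label): "mask" (400x640 bool, what is visible of it) and "position" ([column, row] as shares, 0 to 1, of the picture: columns of its width, rows of its height, amid what is visible of it).
- spot_point(camera, label): "position" ([column, row] as shares, 0 to 1, of the picture: columns of its width, rows of its height: a listed point, or the origin of a listed thing).
The state is a dict: "time": time; "qpos": joint angles; "joint_vel": joint speeds; "effort": joint torques, N m; "eef_pos": TCP position; "tool_rot": TCP orientation; "force": force on the tool from outside, world axes, zero at the start; "moment": the same for the moment, N m; "opening": opening from 0.0 (shut) to 1.0 (fully open).
Only numpy, scipy, OpenCV 4.12 (cv2) and the standard library are available. Lean on these libraries where they do the work, as an engineer would, in place of code of your own. Each camera call takes 0.05 s, during which the arm holds its last target. There are 200 camera calls.

## Working session

There is one attempt and no reset: what is moved stays moved. The work goes in short steps, Python scripts to look and compute and a tool call to move; the robot and the scene stay as the last step left them, time stands still between calls to the robot, and variables do not carry over. Pictures are saved under pics/ and viewed, about 8 in all and at most 12, crops included, and the job is handed in when it is done.

Besides the shell and the picture viewer there is one more tool, called after ">>>" as name(argument=value, ...) on one line, values as JSON. send_rows: Moves the arm, as the interface text tells. Its arguments: {"type":"object","properties":{"xyz":{"type":"array","items":{"type":"array","items":{"type":"number"}}},"angular":{"type":"array","items":{"type":"array","items":{"type":"number"}}},"claw":{"type":"array","items":{"type":"number"}},"force":{"type":"number"}},"required":["xyz","angular","claw"]}

```bash
ls; mkdir -p pics
cat > h.py <<'E'
import numpy as np, cv2
from rig import telemetry, cams, robot, regions_of, spot_point
def ray(im,uv):
    K=np.array(im["intrinsics"]);k=im["k1"]
    d=(np.array([uv[0]-K[0,2],uv[1]-K[1,2]])/[K[0,0],K[1,1]])
    s=d.copy()
    for _ in range(20): s=d/(1+k*(s@s))
    return np.array([s[0],s[1],1.])
def world(im,uv,depth=None,z=None):
    R=np.array(im["R"]);t=np.array(im["t"]);r=ray(im,uv);c=-R.T@t;d=R.T@r
    if z is not None: depth=(z-c[2])/d[2]
    return c+d*depth
def px(p): return np.array(p)*[640,400]
E
python3 - <<'E'
from h import *
print(telemetry.state(), robot.tip_reach)
Z={'swing_grip':.08,'pointer':.03,'yellow_mark_top':.021,'blue_mark_top':.021,'knob_grip':.113,'base':0,'pot':0,'bottle':0,'label_box':0}
ims=[]
for c in('top','scene'):
    im=cams.get_image(c);ims.append(im['frame'])
    for n,z in Z.items():
        for r in spot_point(c,n)[:2]:
            u=px(r['position']);print(c,n,round(r['p'],2),u.round(1),world(im,u,z=z).round(4))
cv2.imwrite('pics/a.png',np.vstack(ims)[:,:,::-1][:, :]) if 0 else [cv2.imwrite(f'pics/a{i}.png',f[:,:,::-1]) for i,f in enumerate(ims)]
E
```

```text
pics
{'time': 0.0, 'qpos': array([ 1.07200908e+00,  5.33662086e-02,  1.61425698e+00,  7.42512922e-06,
        1.47597526e+00, -1.18980439e-01]), 'joint_vel': array([-1.43626207e-03,  3.59006546e-05, -7.97057146e-04,  2.32695845e-04,
        8.66477372e-04,  7.57282208e-05]), 'effort': array([-1.52762163e-04, -3.93721139e+01, -3.70157576e+01, -2.68823460e-04,
        7.52030290e-03, -1.92113657e-05]), 'eef_pos': array([0.23143454, 0.57997886, 0.25507927]), 'tool_rot': array([ 8.27870863e-01,  5.60917845e-01, -8.92871245e-04,  4.56730976e-04]), 'force': array([-0.69822853, -0.25512824, -0.01403298]), 'moment': array([-0.01512024, -0.05534914, -0.01210813]), 'opening': 0.9948161960485764} 0.025
top swing_grip 0.94 [382.2 260.7] [ 0.4629 -0.114   0.08  ]
top swing_grip 0.51 [376.1 240.3] [ 0.5085 -0.1001  0.08  ]
top pointer 0.73 [374.9 238.5] [ 0.5173 -0.1036  0.03  ]
top pointer 0.71 [482.2 188.8] [ 0.6437 -0.3631  0.03  ]
top yellow_mark_top 0.48 [351.7 229.3] [ 0.5387 -0.0489  0.021 ]
top blue_mark_top 0.49 [397.6 234.6] [ 0.5287 -0.1591  0.021 ]
top knob_grip 0.92 [381.9 195. ] [ 0.
[... 261 characters left out ...]
269.7 236.6] [0.5183 0.1488 0.    ]
scene swing_grip 0.93 [230.3 165.8] [ 0.4755 -0.1155  0.08  ]
scene pointer 0.62 [233.9 187.5] [ 0.5029 -0.1171  0.03  ]
scene yellow_mark_top 0.47 [233.5 211.7] [ 0.5611 -0.1224  0.021 ]
scene yellow_mark_top 0.44 [268.  196.8] [ 0.5338 -0.041   0.021 ]
scene blue_mark_top 0.5 [217.5 202.1] [ 0.5309 -0.1581  0.021 ]
scene knob_grip 0.58 [229.8 210.1] [ 0.606  -0.1161  0.113 ]
scene knob_grip 0.38 [268.2 199.8] [ 0.5934 -0.0362  0.113 ]
scene base 0.72 [243.  236.2] [ 0.6152 -0.1072  0.    ]
scene pot 0.61 [356.1 243.9] [0.6699 0.1416 0.    ]
scene bottle 0.77 [129.  264.5] [ 0.6493 -0.3667  0.    ]
scene label_box 0.96 [347.1 183.9] [0.5137 0.149  0.    ]
```

Run:
```python
import cv2
a=cv2.imread('pics/a0.png');cv2.imwrite('pics/b0.png',cv2.resize(a[130:300,240:500],None,fx=3,fy=3,interpolation=2))
```

```text
(no output)
```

View pics/b0.png

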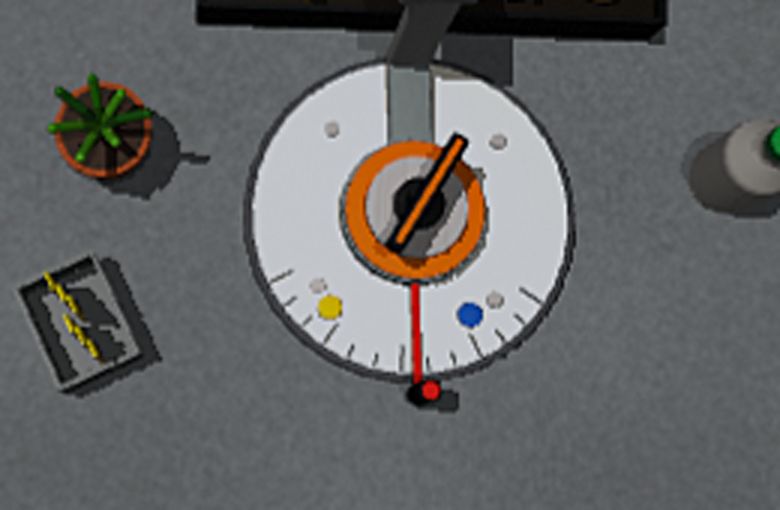

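View pics/a1.png

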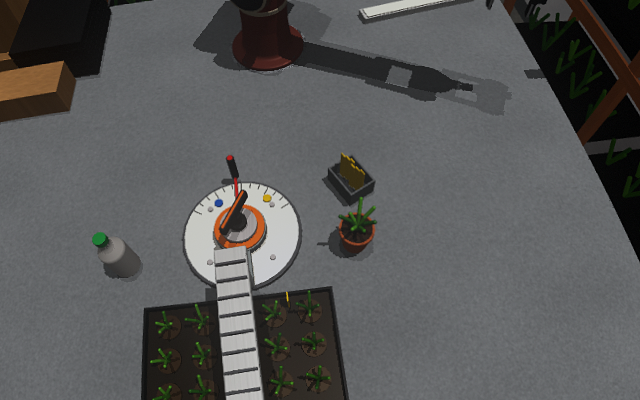

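The top view shows the pointer pointing straight towards the robot (crop 417,380), the yellow magnet on the +y side (330,307), the blue one on the -y side (470,315), and the knob bar running from (398,245) to (460,138). The pot, box and bottle are well clear. Next I'll measure these positions precisely by colour.

```bash
cat >> h.py <<'E'
def measure(c='top'):
    im=cams.get_image(c);f=im['frame'];h=cv2.cvtColor(f,cv2.COLOR_RGB2HSV).astype(int)
    H,S,V=h[...,0],h[...,1],h[...,2]
    dep=im['range_z'];vv,uu=np.mgrid[:400,:640]
    def pts(m,z): 
        v,u=np.nonzero(m);return np.array([world(im,(a,b),z=z) for a,b in zip(u,v)])
    near=lambda P,r,c0=(0.608,-.112):P[np.hypot(P[:,0]-c0[0],P[:,1]-c0[1])<r]
    out={}
    for n,m,z in(('yellow',(abs(H-26)<5)&(S>150)&(V>120),.021),('blue',(abs(H-110)<10)&(S>150)&(V>60),.021),
                 ('red',((H<5)|(H>175))&(S>170)&(V>120),.03),('orange',(abs(H-13)<5)&(S>170)&(V>120),.126)):
        P=near(pts(m,z),.16)
        out[n]=P
    m=((S<40)&(V>150)).astype(np.uint8)
    m=cv2.morphologyEx(m,cv2.MORPH_CLOSE,np.ones((25,25)));k,l,st,ce=cv2.connectedComponentsWithStats(m)
    out['dialmask']=(l==1+np.argmax(st[1:,4]));out['im']=im
    return out
def line(P):
    c=P.mean(0);w=np.linalg.svd(P-c)[2][0];return c,np.degrees(np.arctan2(w[1],w[0]))
E
python3 - <<'E'
from h import *
o=measure();im=o['im']
cs,_=cv2.findContours(o['dialmask'].astype(np.uint8),0,1)
ct=max(cs,key=len)[:,0];W=np.array([world(im,p,z=.016) for p in ct])
A=np.c_[2*W[:,:2],np.ones(len(W))]
from scipy.optimize import least_squares
r=least_squares(lambda p:np.hypot(W[:,0]-p[0],W[:,1]-p[1])-p[2],[.607,-.112,.133],loss='soft_l1',f_scale=.001)
ax=r.x[:2];print('dial',r.x,np.median(abs(r.fun)))
for n in('yellow','blue'):
    P=o[n];c=np.median(P,0);print(n,len(P),c,np.hypot(*(c[:2]-ax)),np.degrees(np.arctan2(c[1]-ax[1],c[0]-ax[0])))
P=o['red'];d=np.hypot(*(P[:,:2]-ax).T);Q=P[(d<.125)&(d>.06)];c,a=line(Q);print('red',len(Q),c,a, np.degrees(np.arctan2(*(c[:2]-ax)[::-1])))
n=np.array([-np.sin(np.radians(a)),np.cos(np.radians(a))]);print('axis offset from pointer line',(ax-c[:2])@n)
P=o['orange'];d=np.hypot(*(P[:,:2]-ax).T)
# knob stripe by depth
m=(im['range_z']>0);v,u=np.nonzero(m[150:240,330:430]);u+=330;v+=150
X=np.array([world(im,(a,b),depth=im['range_z'][b,a]) for a,b in zip(u,v)])
for lo,hi,R in((.105,.14,.07),(.04,.075,.07),(.06,.2,.0)):
    Q=X[(X[:,2]>lo)&(X[:,2]<hi)&(np.hypot(X[:,0]-ax[0],X[:,1]-ax[1])<R)]
    if len(Q)>9:
        c,a=line(Q[:,:2]);t=(Q[:,:2]-c)@[np.cos(np.radians(a)),np.sin(np.radians(a))];print(len(Q),c,a,t.min(),t.max(),(t.min()+t.max())/2,np.median(Q[:,2]))
v,u=np.nonzero(m[240:280,360:400]);u+=360;v+=240
X=np.array([world(im,(a,b),depth=im['range_z'][b,a]) for a,b in zip(u,v)]);Q=X[X[:,2]>.06];print('post',len(Q),np.median(Q,0),Q.max(0),Q.min(0))
E
```

```text
dial [ 0.6088533  -0.10833821  0.12599923] 0.0007521399177405214
yellow 46 [ 0.53222261 -0.04491061  0.021     ] 0.09947523691797651 140.38527472708085
blue 48 [ 0.52990268 -0.15523056  0.021     ] 0.0918264265559986 -149.2920049831976
red 63 [ 0.51932468 -0.11159723  0.03      ] -178.3465535126318 -177.91524167970812
axis offset from pointer line -0.000674394580437122
289 [ 0.60629559 -0.10645267] 149.18706186528198 -0.05162934991578637 0.04739205732974708 -0.002118646293019645 0.12641099151753332
1394 [ 0.60486566 -0.10521365] 54.64966449831017 -0.05656196115607342 0.05608019728148827 -0.00024088193729257523 0.04846989897478615
post 67 [ 0.46332118 -0.11055157  0.09919917] [ 0.47048001 -0.10389322  0.10412506] [ 0.45480673 -0.11985353  0.06127329]
```

>>> send_rows(xyz=[[0.0251,-0.0459,0],[0.0251,-0.0459,0],[0.0251,-0.0459,0],[0.0251,-0.0459,0],[0.0251,-0.0459,0]], angular=[[0,0,-0.6],[0,0,-0.6],[0,0,-0.6],[0,0,-0.6],[0,0,-0.6]], claw=[1,1,1,1,1])

```text
time: 1.68
eef_pos: [0.3578, 0.3495, 0.2565]
tool_rot: [0.842, 0.539, 0.0, 0.0]
force: [1.0, -0.1, 0.7]
opening: 0.997
```

>>> send_rows(xyz=[[0.0251,-0.0459,0],[0.0251,-0.0459,0],[0.0251,-0.0459,0],[0.0251,-0.0459,0],[0.0251,-0.0459,0]], angular=[[0,0,-0.6],[0,0,-0.6],[0,0,-0.6],[0,0,-0.6],[0,0,-0.6]], claw=[1,1,1,1,1])

```text
time: 2.3
eef_pos: [0.4834, 0.1198, 0.2567]
tool_rot: [0.856, 0.517, 0.0, 0.0]
force: [1.0, 1.1, -0.1]
opening: 0.999
```

>>> send_rows(xyz=[[0.0251,-0.0459,0],[0.0251,-0.0459,0],[0.0251,-0.0459,0],[0.0251,-0.0459,0],[0.0251,-0.0459,0]], angular=[[0,0,-0.6],[0,0,-0.6],[0,0,-0.6],[0,0,-0.6],[0,0,-0.6]], claw=[1,1,1,1,1])

```text
time: 2.92
eef_pos: [0.6089, -0.1097, 0.2564]
tool_rot: [0.869, 0.494, 0.0, 0.0]
force: [0.8, 1.1, -0.0]
opening: 1.002
```

>>> send_rows(xyz=[[0,0,-0.001],[0,0,-0.04]], angular=[[0,0,0],[0,0,0]], claw=[1,1])

```text
time: 3.18
eef_pos: [0.6105, -0.1089, 0.2191]
tool_rot: [0.87, 0.494, 0.003, 0.003]
force: [-0.1, 0.6, 0.6]
opening: 1.003
```

Run:
```python
from h import *
s=telemetry.state();print(s)
im=cams.get_image('wrist');cv2.imwrite('pics/w1.png',im['frame'][:,:,::-1])
r=np.array(im['range_z']);v,u=np.nonzero(r>0)
X=np.array([world(im,(a,b),depth=r[b,a]) for a,b in zip(u[::3],v[::3])])
Q=X[(X[:,2]>.105)&(X[:,2]<.14)&(np.hypot(X[:,0]-.608,X[:,1]+.108)<.07)]
if len(Q)>9:
    c,a=line(Q[:,:2]);t=(Q[:,:2]-c)@[np.cos(np.radians(a)),np.sin(np.radians(a))];print(len(Q),c,a,t.min(),t.max(),np.median(Q[:,2]))
```

```text
{'time': 3.175, 'qpos': array([-2.96591384e-01,  6.15489118e-02,  1.66648172e+00,  4.04057325e-04,
        1.40550348e+00, -1.32980673e+00]), 'joint_vel': array([ 1.56839674e-02,  2.33557527e-01,  3.85498155e-01,  6.78509052e-05,
       -5.46066574e-01, -6.90257154e-04]), 'effort': array([-5.89763895e-01, -4.10518169e+01, -3.79859161e+01, -3.12015298e-02,
        5.74872773e-01, -1.20963621e-03]), 'eef_pos': array([ 0.610504  , -0.10887964,  0.21907887]), 'tool_rot': array([0.86950871, 0.49390113, 0.00291369, 0.00279019]), 'force': array([-0.14965631,  0.62819974,  0.55111035]), 'moment': array([-0.0113807 , -0.03528917,  0.00820287]), 'opening': 1.0027833647710829}
730 [ 0.60637341 -0.10482074] -30.57683100417446 -0.044301535939679164 0.05456669630329598 0.12631022474954903
```

View pics/w1.png

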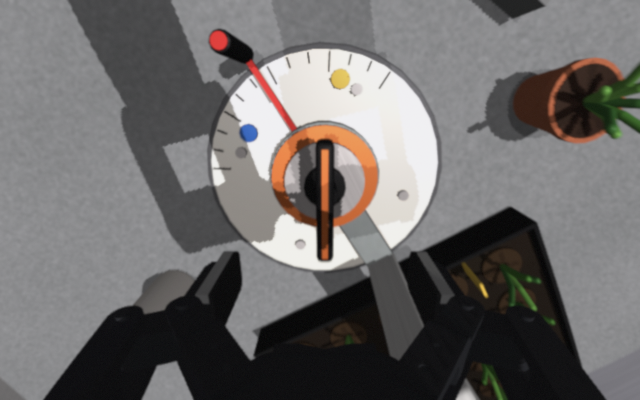

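The wrist view shows the bar (325,140 to 325,258) centred between the fingers and square to them. I'll descend and grip.

>>> send_rows(xyz=[[0,0.001,-0.035],[0,0,-0.035],[0,0,-0.018],[0,0,-0.009],[0,0,0]], angular=[[0,0,0],[0,0,0],[0,0,0],[0,0,0],[0,0,0]], claw=[1,1,1,1,1])

```text
time: 3.85
eef_pos: [0.6084, -0.1069, 0.1187]
tool_rot: [0.869, 0.494, 0.0, 0.0]
force: [-0.3, -0.0, 0.4]
opening: 0.999
```

>>> send_rows(xyz=[[0,0,0],[0,0,0],[0,0,0],[0,0,0],[0,0,0]], angular=[[0,0,0],[0,0,0],[0,0,0],[0,0,0],[0,0,0]], claw=[0.5,0.3,0.1,0,0], force=90)

```text
time: 4.47
eef_pos: [0.6084, -0.1072, 0.1192]
tool_rot: [0.869, 0.494, 0.0, 0.0]
force: [-2.6, -0.0, 5.5]
opening: 0.212
```

```bash
cat > s.py <<'E'
from h import *
from scipy.spatial.transform import Rotation as Ro
s=telemetry.state();m=Ro.from_quat(s['tool_rot']).as_matrix()
print('t',s['time'],'pos',s['eef_pos'].round(4),'yaw',np.degrees(np.arctan2(m[1,0],m[0,0])).round(2),'q6',s['qpos'][5].round(3),'F',s['force'].round(2),'M',s['moment'].round(3),'op',round(s['opening'],3))
E
python3 s.py
```

```text
t 4.475 pos [ 0.6084 -0.1072  0.1192] yaw 59.24 q6 -1.329 F [-2.59 -0.03  5.46] M [0.079 0.389 0.032] op 0.212
```

>>> send_rows(xyz=[[0,0,0],[0,0,0],[0,0,0.0001],[0,0,0.0001]], angular=[[0,0,0],[0,0,0],[0,0,3],[0,0,3]], claw=[0,0,0,0])

```text
time: 4.97
eef_pos: [0.6084, -0.1074, 0.1193]
tool_rot: [0.842, 0.539, 0.0, 0.0]
force: [-2.1, -0.4, 4.1]
opening: 0.203
```

```bash
python3 s.py
```

```text
t 4.975 pos [ 0.6084 -0.1074  0.1193] yaw 65.27 q6 -1.434 F [-2.12 -0.37  4.15] M [-0.059  0.411 -0.414] op 0.203
```

>>> send_rows(xyz=[[0,0,0.0002],[0,0,0.0002],[0,0,0.0002],[0,0,0.0002],[0,0,0.0002]], angular=[[0,0,6],[0,0,6],[0,0,6],[0,0,6],[0,0,6]], claw=[0,0,0,0,0])

```text
time: 5.6
eef_pos: [0.6082, -0.1084, 0.1202]
tool_rot: [0.673, 0.74, -0.001, 0.001]
force: [-3.4, -4.2, 3.4]
opening: 0.204
```

```bash
python3 s.py
```

```text
t 5.6 pos [ 0.6082 -0.1084  0.1202] yaw 95.42 q6 -1.96 F [-3.45 -4.18  3.39] M [-0.602  0.402 -0.062] op 0.204
```

>>> send_rows(xyz=[[0,0,0.0002],[0,0,0.0002],[0,0,0.0002],[0,0,0.0002],[0,0,0.0002]], angular=[[0,0,6],[0,0,6],[0,0,6],[0,0,6],[0,0,6]], claw=[0,0,0,0,0])

```text
time: 6.22
eef_pos: [0.6085, -0.1094, 0.1212]
tool_rot: [0.459, 0.889, -0.002, 0.002]
force: [-0.9, -6.7, 3.1]
opening: 0.203
```

```bash
python3 s.py
```

```text
t 6.225 pos [ 0.6085 -0.1094  0.1212] yaw 125.4 q6 -2.484 F [-0.9  -6.7   3.05] M [-1.1    0.239 -0.106] op 0.203
```

>>> send_rows(xyz=[[0,-0.001,0.0002],[0,-0.001,0],[0,0,0],[0,0,0]], angular=[[0,0,4],[0,0,2],[0,0,0],[0,0,0]], claw=[0,0,0,0])

```text
time: 6.72
eef_pos: [0.6087, -0.1097, 0.1214]
tool_rot: [0.413, 0.911, -0.001, 0.001]
force: [-0.3, -5.3, 5.0]
opening: 0.204
```

```bash
python3 s.py
```

```text
t 6.725 pos [ 0.6087 -0.1097  0.1214] yaw 131.22 q6 -2.588 F [-0.34 -5.25  4.99] M [-0.793  0.113  0.014] op 0.204
```

>>> send_rows(xyz=[[0,0,0],[0,0,0],[0,0,0.01],[0,0,0.025],[0,0,0.025]], angular=[[0,0,0],[0,0,0],[0,0,0],[0,0,0],[0,0,0]], claw=[0.6,1,1,1,1])

```text
time: 7.35
eef_pos: [0.6081, -0.1086, 0.1816]
tool_rot: [0.413, 0.911, 0.0, -0.0]
force: [-0.3, -0.2, 0.3]
opening: 0.997
```

>>> send_rows(xyz=[[-0.036,0,0],[-0.036,0,0],[-0.036,0,0],[-0.036,0,0],[0,0,0]], angular=[[0,0,-9.9],[0,0,-9.9],[0,0,-9.9],[0,0,-9.9],[0,0,0]], claw=[1,1,1,1,1])

```text
time: 7.98
eef_pos: [0.4628, -0.1086, 0.1807]
tool_rot: [0.697, 0.717, 0.0, -0.0]
force: [-0.3, -0.0, -0.2]
opening: 0.997
```

```bash
python3 s.py
python3 - <<'E'
from h import *
im=cams.get_image('wrist');cv2.imwrite('pics/w2.png',im['frame'][:,:,::-1])
for r in spot_point('wrist','swing_grip')[:2]: print(r['p'],px(r['position']),world(im,px(r['position']),z=.08))
r=np.array(im['range_z']);v,u=np.nonzero(r>0)
X=np.array([world(im,(a,b),depth=r[b,a]) for a,b in zip(u[::2],v[::2])])
Q=X[(X[:,2]>.09)&(X[:,2]<.106)&(np.hypot(X[:,0]-.4636,X[:,1]+.112)<.03)]
if len(Q): print(len(Q),Q.min(0),Q.max(0),Q.mean(0))
Q=X[(X[:,2]>.11)&(X[:,2]<.135)&(np.hypot(X[:,0]-.6085,X[:,1]+.108)<.06)]
if len(Q): print('bar',len(Q),line(Q[:,:2]),np.median(Q[:,2]))
E
```

```text
t 7.975 pos [ 0.4628 -0.1086  0.1807] yaw 91.62 q6 -1.987 F [-0.26 -0.04 -0.16] M [-0.056  0.046  0.   ] op 0.997
0.8 [318.592 209.2  ] [ 0.46678605 -0.11267404  0.08      ]
239 [ 0.45721291 -0.12092489  0.09002623] [ 0.47378666 -0.10389479  0.10258224] [ 0.4641733  -0.11266691  0.09906923]
bar 22 (array([ 0.57210799, -0.13626613]), np.float64(-92.41692366110505)) 0.1113793918015865
```

View pics/w2.png

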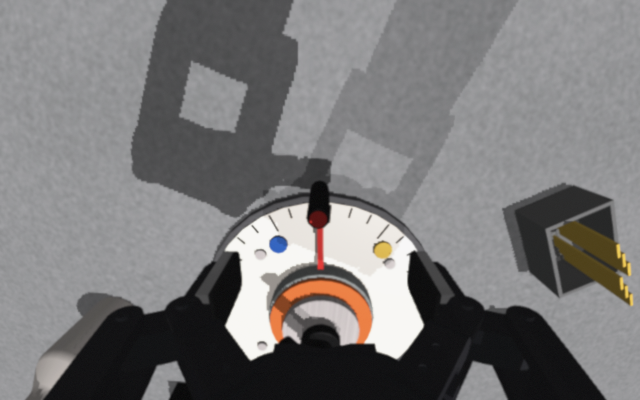

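The wrist view shows the post (318,205) between the open jaws. I'll shift slightly, descend and grip it.

>>> send_rows(xyz=[[0.002,-0.0035,-0.03],[0,0,-0.035],[0,0,-0.025],[0,0,-0.009],[0,0,0]], angular=[[0,0,0],[0,0,0],[0,0,0],[0,0,0],[0,0,0]], claw=[1,1,1,1,1])

```text
time: 8.7
eef_pos: [0.4667, -0.1125, 0.0817]
tool_rot: [0.697, 0.717, -0.0, -0.0]
force: [0.4, 0.8, 0.1]
opening: 0.995
```

>>> send_rows(xyz=[[0,0,0],[0,0,0],[0,0,0],[0,0,0],[0,0,0]], angular=[[0,0,0],[0,0,0],[0,0,0],[0,0,0],[0,0,0]], claw=[0.6,0.3,0.1,0,0], force=30)

```text
time: 9.32
eef_pos: [0.4664, -0.1128, 0.0823]
tool_rot: [0.697, 0.717, -0.0, 0.0]
force: [-1.3, 0.1, 2.5]
opening: 0.202
```

```bash
python3 s.py
```

```text
t 9.325 pos [ 0.4664 -0.1128  0.0823] yaw 91.64 q6 -1.992 F [-1.35  0.15  2.52] M [-0.098  0.197 -0.005] op 0.202
```

Run:
```python
import numpy as np
r0=145e-3;a=np.radians(181.65-4.13*np.arange(11));p=np.c_[r0*np.cos(a),r0*np.sin(a)];print(np.diff(p,axis=0).round(4).tolist())
```

```text
[[0.0001, 0.0104], [0.0008, 0.0104], [0.0016, 0.0103], [0.0023, 0.0102], [0.003, 0.01], [0.0038, 0.0098], [0.0044, 0.0095], [0.0051, 0.0091], [0.0058, 0.0087], [0.0064, 0.0083]]
```

>>> send_rows(xyz=[[0,0,0],[0.0001,0.0104,0],[0.0008,0.0104,0]], angular=[[0,0,0],[0,0,-4.13],[0,0,-4.13]], claw=[0,0,0])

```text
time: 9.7
eef_pos: [0.4672, -0.0924, 0.0823]
tool_rot: [0.748, 0.664, -0.001, 0.001]
force: [-0.6, -3.4, 3.2]
opening: 0.2
```

```bash
python3 s.py
```

```text
t 9.7 pos [ 0.4672 -0.0924  0.0823] yaw 83.24 q6 -1.803 F [-0.6  -3.4   3.18] M [-0.443  0.226  0.002] op 0.2
```

The side force is about 3.4 N, so the clamp is free. I'll carry on along the arc.

>>> send_rows(xyz=[[0.0016,0.0103,0],[0.0023,0.0102,0],[0.003,0.01,0],[0.0038,0.0098,0]], angular=[[0,0,-4.13],[0,0,-4.13],[0,0,-4.13],[0,0,-4.13]], claw=[0,0,0,0])

```text
time: 10.2
eef_pos: [0.4779, -0.0518, 0.0823]
tool_rot: [0.835, 0.55, -0.001, 0.001]
force: [-1.8, -3.6, 4.4]
opening: 0.198
```

>>> send_rows(xyz=[[0.0044,0.0095,0],[0.0051,0.0091,0],[0.0058,0.0087,0],[0.0064,0.0083,0],[0,0,0]], angular=[[0,0,-4.13],[0,0,-4.13],[0,0,-4.13],[0,0,-4.13],[0,0,0]], claw=[0,0,0,0,0])

```text
time: 10.82
eef_pos: [0.5003, -0.0155, 0.0823]
tool_rot: [0.905, 0.426, 0.001, 0.0]
force: [0.9, 0.7, 4.2]
opening: 0.201
```

```bash
python3 s.py
python3 - <<'E'
from h import *
o=measure();ax=np.array([.6085,-.108]);im=o['im']
cv2.imwrite('pics/t2.png',cv2.resize(im['frame'][130:300,240:500,::-1],None,fx=3,fy=3,interpolation=2))
for n in('yellow','red'):
    P=o[n]; d=np.hypot(*(P[:,:2]-ax).T) if len(P) else []
    print(n,len(P),P.mean(0) if len(P) else '')
im=cams.get_image('scene')
cv2.imwrite('pics/s2.png',cv2.resize(im['frame'][140:300,160:400,::-1],None,fx=3,fy=3,interpolation=2))
E
```

```text
t 10.825 pos [ 0.5003 -0.0155  0.0823] yaw 50.39 q6 -1.06 F [0.94 0.75 4.2 ] M [ 0.051 -0.081 -0.214] op 0.201Traceback (most recent call last):
  File "<stdin>", line 2, in <module>
  File "h.py", line 24, in measure
    P=near(pts(m,z),.16)
  File "h.py", line 20, in <lambda>
    near=lambda P,r,c0=(0.608,-.112):P[np.hypot(P[:,0]-c0[0],P[:,1]-c0[1])<r]
                                                ~^^^^^
IndexError: too many indices for array: array is 1-dimensional, but 2 were indexed
```

>>> send_rows(xyz=[[0,0,0],[0,0,0],[0,0,0],[0,0,0.01],[0,0,0.02]], angular=[[0,0,0],[0,0,0],[0,0,0],[0,0,0],[0,0,0]], claw=[0.5,1,1,1,1])

```text
time: 11.5
eef_pos: [0.4988, -0.0158, 0.1116]
tool_rot: [0.905, 0.425, -0.001, -0.001]
force: [0.0, -0.2, -0.5]
opening: 1.001
```

>>> send_rows(xyz=[[0,0,0.035],[0,0,0.035],[0,0,0]], angular=[[0,0,0],[0,0,0],[0,0,0]], claw=[1,1,1])

```text
time: 11.88
eef_pos: [0.5018, -0.0163, 0.1863]
tool_rot: [0.905, 0.425, 0.003, 0.002]
force: [-0.9, -0.3, 0.4]
opening: 0.999
```

```bash
python3 s.py
cat > w.py <<'E'
import sys
from h import *
im=cams.get_image('wrist');f=im['frame']
cv2.imwrite(sys.argv[1],f[:,:,::-1])
h=cv2.cvtColor(f,cv2.COLOR_RGB2HSV).astype(int);H,S,V=h[...,0],h[...,1],h[...,2]
ax=np.array([.6085,-.108])
def pts(m,z):
    v,u=np.nonzero(m);return np.array([world(im,(a,b),z=z) for a,b in zip(u,v)]).reshape(-1,3)[:,:2]
sel=lambda P,a,b:P[(np.hypot(*(P-ax).T)>a)&(np.hypot(*(P-ax).T)<b)]
Y=sel(pts((abs(H-26)<5)&(S>140)&(V>90),.021),.07,.135);R=sel(pts(((H<5)|(H>175))&(S>150)&(V>80),.03),.063,.13)
ang=lambda p:np.degrees(np.arctan2(*(p-ax)[::-1]))
print('Y',len(Y),Y.min(0),Y.max(0),Y.mean(0),ang(Y.mean(0)))
c,a=line(R);n=np.array([-np.sin(np.radians(a)),np.cos(np.radians(a))])
print('R',len(R),c,a,ang(c),'axis off',(ax-c)@n,'yellow off',(Y.mean(0)-c)@n)
E
python3 w.py pics/w3.png
```

```text
t 11.875 pos [ 0.5018 -0.0163  0.1863] yaw 50.35 q6 -1.059 F [-0.91 -0.33  0.45] M [-0.011 -0.018  0.024] op 0.999
Y 51 [ 0.52623695 -0.05141971] [ 0.54198453 -0.03499952] [ 0.53413369 -0.04398654] 139.2785976689536
R 405 [ 0.52979909 -0.0394124 ] -40.448937841787036 138.927950765077 axis off -0.0011352976210583857 yellow off -0.0006686862683301302
```

View pics/w3.png

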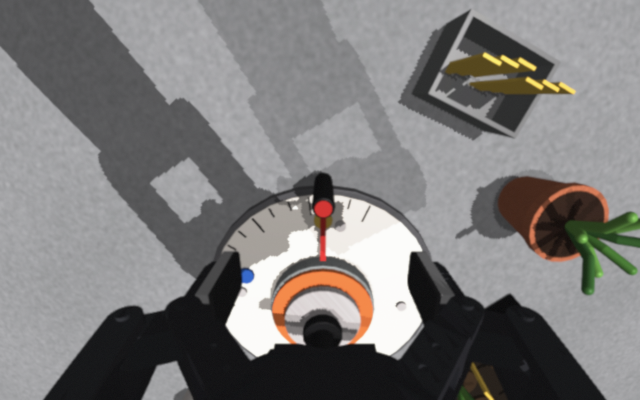

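>>> send_rows(xyz=[[0.0136,-0.0116,0.005],[0.0136,-0.0116,0.005],[0.0136,-0.0116,0.005],[0.0136,-0.0116,0.005],[0.0136,-0.0116,0.005]], angular=[[0,0,10.1],[0,0,10.1],[0,0,10.1],[0,0,10.1],[0,0,10.1]], claw=[1,1,1,1,1])

```text
time: 12.55
eef_pos: [0.567, -0.074, 0.2049]
tool_rot: [0.635, 0.773, -0.001, -0.001]
force: [0.1, -0.4, -0.2]
opening: 1.002
```

>>> send_rows(xyz=[[0.0136,-0.0116,0.005],[0.0136,-0.0116,0.005],[0.0136,-0.0116,0.005],[0,0,0],[0,0,0]], angular=[[0,0,10.1],[0,0,10.1],[0,0,10.1],[0,0,0],[0,0,0]], claw=[1,1,1,1,1])

```text
time: 13.18
eef_pos: [0.6074, -0.1082, 0.2203]
tool_rot: [0.415, 0.91, -0.0, -0.001]
force: [0.1, -0.2, -0.5]
opening: 1.002
```

```bash
python3 s.py
cat >> w.py <<'E'
r=np.array(im['range_z']);v,u=np.nonzero(r>0)
X=np.array([world(im,(a,b),depth=r[b,a]) for a,b in zip(u[::3],v[::3])])
Q=X[(X[:,2]>.112)&(X[:,2]<.14)&(np.hypot(X[:,0]-.6085,X[:,1]+.108)<.06)]
c,a=line(Q[:,:2]);w=np.array([np.cos(np.radians(a)),np.sin(np.radians(a))]);t=(Q[:,:2]-c)@w;print('bar',len(Q),c+w*(t.min()+t.max())/2,a,t.max()-t.min(),np.median(Q[:,2]))
E
python3 w.py pics/w4.png
```

```text
t 13.175 pos [ 0.6074 -0.1082  0.2203] yaw 131.01 q6 -2.583 F [ 0.13 -0.15 -0.53] M [ 0.032  0.015 -0.014] op 1.002
Y 58 [ 0.52611342 -0.05363472] [ 0.54142382 -0.03712266] [ 0.53201325 -0.04821078] 141.98548104202052
R 310 [ 0.53382562 -0.04468228] -40.180003485910866 139.70480308102682 axis off -0.00019683841253968076 yellow off -0.0038651745417337025
bar 735 [ 0.61080364 -0.10819193] 41.291893030143015 0.09971775734667819 0.12849221508662279
```

View pics/w4.png

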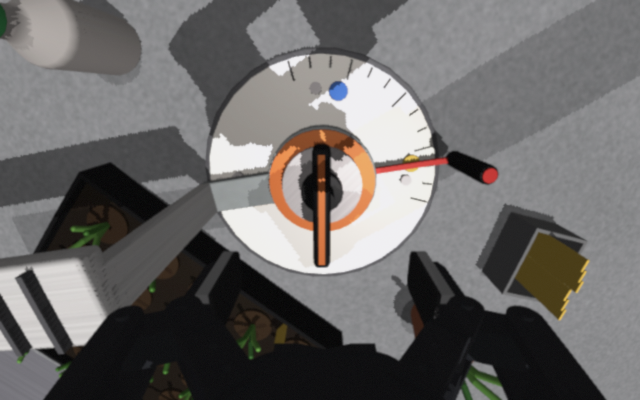

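```bash
cat >> w.py <<'E'
Yf=sel(pts((abs(H-26)<9)&(S>90)&(V>25),.021),.075,.13)
cR,aR=line(R);n=np.array([-np.sin(np.radians(aR)),np.cos(np.radians(aR))]);w=np.array([n[1],-n[0]])
y=(Yf-cR)@n;x=(Yf-cR)@w
print('loose yellow across',np.percentile(y,[0,5,50,95,100]).round(4),'along',np.percentile(x,[0,5,50,95,100]).round(4),len(y))
print('hist',np.histogram(y,np.arange(-.02,.0201,.002))[0]); print('red across',np.percentile((R-cR)@n,[2,98]))
E
sed -i 's/^im=cams.*/im=cams.get_image("wrist");f=im["frame"]/' w.py; python3 w.py pics/w5.png
python3 - <<'E'
import cv2
a=cv2.imread('pics/w5.png');cv2.imwrite('pics/w5z.png',cv2.resize(a[120:220,360:500],None,fx=5,fy=5,interpolation=2))
E
```

```text
Y 56 [ 0.52614813 -0.05356089] [ 0.54146399 -0.03703831] [ 0.5318702  -0.04831028] 142.0836845656666
R 308 [ 0.53401187 -0.0448242 ] -40.07546648653104 139.6976433137304 axis off -0.00038677509025414336 yellow off -0.004046330181266951
bar 730 [ 0.61072146 -0.1081861 ] 41.33906677790781 0.09952914449518313 0.12850429768245408
loose yellow across [-0.0089 -0.0081 -0.0039  0.0088  0.0098] along [-0.0079 -0.0058  0.0007  0.0066  0.0088] 103
hist [ 0  0  0  0  0  6 19 25 28  2  0  0  0 11 12  0  0  0  0  0]
red across [-0.00263434  0.00265076]
```

View pics/w5z.png

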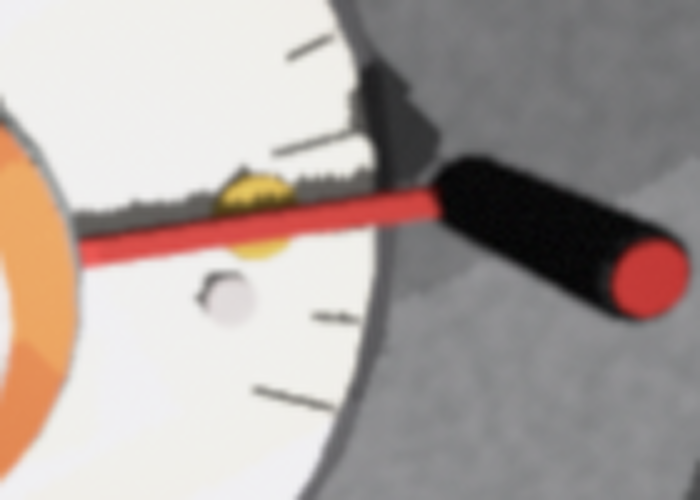

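The zoom shows the bar crossing the middle of the yellow magnet, which is visible on both sides with its extents centred to within about 0.5 mm. Next I'll re-grip the knob.

>>> send_rows(xyz=[[0.0015,-0.001,-0.035],[0,0,-0.035],[0,0,-0.02],[0,0,-0.009],[0,0,0]], angular=[[0,0,0],[0,0,0],[0,0,0],[0,0,0],[0,0,0]], claw=[1,1,1,1,1])

```text
time: 13.9
eef_pos: [0.6098, -0.1096, 0.1228]
tool_rot: [0.414, 0.91, -0.0, -0.0]
force: [0.6, -0.4, 0.1]
opening: 0.998
```

>>> send_rows(xyz=[[0,0,0],[0,0,0],[0,0,0],[0,0,0],[0,0,0]], angular=[[0,0,0],[0,0,0],[0,0,0],[0,0,0],[0,0,0]], claw=[0.5,0.3,0.1,0,0], force=90)

```text
time: 14.52
eef_pos: [0.6097, -0.1093, 0.1238]
tool_rot: [0.414, 0.91, 0.0, -0.0]
force: [-2.6, 2.1, 5.6]
opening: 0.194
```

>>> send_rows(xyz=[[0,0,0],[0,0,0]], angular=[[0,0,0],[0,0,0]], claw=[0,0])

```text
time: 14.78
eef_pos: [0.6097, -0.1093, 0.1237]
tool_rot: [0.414, 0.91, 0.0, -0.0]
force: [-3.9, 2.7, 5.5]
opening: 0.195
```

```bash
python3 s.py
```

```text
t 14.775 pos [ 0.6097 -0.1093  0.1237] yaw 131.14 q6 -2.587 F [-3.86  2.72  5.53] M [ 0.359  0.604 -0.011] op 0.195
```

>>> send_rows(xyz=[[-0.0007,0.0005,-0.0002],[0,0,-0.0002],[0,0,-0.0002],[0,0,-0.0002],[0,0,-0.0002]], angular=[[0,0,-6],[0,0,-6],[0,0,-6],[0,0,-6],[0,0,-6]], claw=[0,0,0,0,0])

```text
time: 15.4
eef_pos: [0.6094, -0.1087, 0.1227]
tool_rot: [0.636, 0.771, 0.0, -0.0]
force: [-1.8, 2.7, 4.1]
opening: 0.195
```

```bash
python3 s.py
```

```text
t 15.4 pos [ 0.6094 -0.1087  0.1227] yaw 100.96 q6 -2.059 F [-1.78  2.71  4.06] M [0.332 0.325 0.046] op 0.195
```

>>> send_rows(xyz=[[0,0,-0.0001],[0,0,-0.0001],[0,0,0]], angular=[[0,0,-4],[0,0,-4],[0,0,0]], claw=[0,0,0])

```text
time: 15.78
eef_pos: [0.6094, -0.1086, 0.1224]
tool_rot: [0.687, 0.726, 0.001, -0.0]
force: [-2.3, 2.2, 5.8]
opening: 0.197
```

```bash
python3 s.py
```

```text
t 15.775 pos [ 0.6094 -0.1086  0.1224] yaw 93.18 q6 -1.924 F [-2.27  2.16  5.79] M [ 0.625  0.388 -0.043] op 0.197
```

>>> send_rows(xyz=[[0,0,-0.0001],[0,0,-0.0001],[0,0,-0.0001]], angular=[[0,0,-3],[0,0,-3],[0,0,-2]], claw=[0,0,0])

```text
time: 16.15
eef_pos: [0.6094, -0.1085, 0.1221]
tool_rot: [0.736, 0.677, 0.001, -0.0]
force: [-2.8, 4.3, 5.6]
opening: 0.197
```

```bash
python3 s.py
```

```text
t 16.15 pos [ 0.6094 -0.1085  0.1221] yaw 85.16 q6 -1.784 F [-2.81  4.34  5.59] M [0.624 0.399 0.02 ] op 0.197
```

>>> send_rows(xyz=[[0,0,-0.0001],[0,0,-0.0001]], angular=[[0,0,-3],[0,0,-3]], claw=[0,0])

```text
time: 16.4
eef_pos: [0.6094, -0.1084, 0.1219]
tool_rot: [0.771, 0.637, 0.001, -0.0]
force: [-2.0, 4.9, 6.5]
opening: 0.196
```

```bash
python3 s.py
```

```text
t 16.4 pos [ 0.6094 -0.1084  0.1219] yaw 79.14 q6 -1.679 F [-1.95  4.9   6.46] M [0.701 0.326 0.098] op 0.196
```

>>> send_rows(xyz=[[0,0.001,-0.0001],[0,0,-0.0001]], angular=[[0,0,-3],[0,0,-3]], claw=[0,0])

```text
time: 16.65
eef_pos: [0.6094, -0.1081, 0.1218]
tool_rot: [0.803, 0.596, 0.0, 0.0]
force: [-3.4, 1.4, 5.9]
opening: 0.196
```

```bash
python3 s.py
```

```text
t 16.65 pos [ 0.6094 -0.1081  0.1218] yaw 73.14 q6 -1.572 F [-3.4   1.38  5.88] M [0.307 0.332 0.181] op 0.196
```

>>> send_rows(xyz=[[0,0,-0.0001],[0,0,-0.0001]], angular=[[0,0,-2],[0,0,-2]], claw=[0,0])

```text
time: 16.9
eef_pos: [0.6094, -0.1081, 0.1217]
tool_rot: [0.823, 0.568, 0.0, 0.0]
force: [-3.1, 1.7, 6.0]
opening: 0.197
```

```bash
python3 s.py
```

```text
t 16.9 pos [ 0.6094 -0.1081  0.1217] yaw 69.19 q6 -1.503 F [-3.07  1.71  6.04] M [0.398 0.436 0.242] op 0.197
```

>>> send_rows(xyz=[[0,0,-0.0001],[0,0,-0.0001],[0,0,0]], angular=[[0,0,-2],[0,0,-2],[0,0,0]], claw=[0,0,0])

```text
time: 17.27
eef_pos: [0.6095, -0.108, 0.1217]
tool_rot: [0.842, 0.539, 0.0, 0.0]
force: [-3.1, 2.7, 7.1]
opening: 0.193
```

```bash
python3 s.py;python3 s.py
```

```text
t 17.275 pos [ 0.6095 -0.108   0.1217] yaw 65.24 q6 -1.434 F [-3.11  2.69  7.07] M [0.445 0.459 0.185] op 0.193
t 17.275 pos [ 0.6095 -0.108   0.1217] yaw 65.24 q6 -1.434 F [-3.11  2.69  7.07] M [0.445 0.459 0.185] op 0.193
```

>>> send_rows(xyz=[[0,0,-0.0001],[0,0,-0.0001]], angular=[[0,0,-2],[0,0,-2]], claw=[0,0])

```text
time: 17.52
eef_pos: [0.6095, -0.1079, 0.1216]
tool_rot: [0.861, 0.509, 0.0, 0.0]
force: [-2.7, 1.9, 7.6]
opening: 0.195
```

```bash
cat >> s.py <<'E'
M=[s['moment'][2]]
for _ in range(6): cams.get_image('wrist'); M.append(telemetry.state()['moment'][2])
print(np.round(M,3),np.mean(M[1:]).round(3))
E
python3 s.py
```

```text
t 17.525 pos [ 0.6095 -0.1079  0.1216] yaw 61.23 q6 -1.364 F [-2.72  1.92  7.58] M [0.503 0.474 0.41 ] op 0.195
[0.41  0.313 0.258 0.281 0.205 0.32  0.271] 0.275
```

>>> send_rows(xyz=[[0,0,-0.0001],[0,0,-0.0001]], angular=[[0,0,-2],[0,0,-2]], claw=[0,0])

```text
time: 18.08
eef_pos: [0.6096, -0.1079, 0.1216]
tool_rot: [0.878, 0.479, 0.0, 0.0]
force: [-2.9, 3.2, 8.3]
opening: 0.197
```

```bash
python3 s.py
```

```text
t 18.075 pos [ 0.6096 -0.1079  0.1216] yaw 57.25 q6 -1.295 F [-2.92  3.23  8.32] M [0.582 0.541 0.521] op 0.197
[0.521 0.38  0.404 0.387 0.439 0.355 0.361] 0.388
```

>>> send_rows(xyz=[[0,0,0],[0,0,0]], angular=[[0,0,-1],[0,0,-1]], claw=[0,0])

```text
time: 18.62
eef_pos: [0.6096, -0.1078, 0.1215]
tool_rot: [0.886, 0.464, 0.0, 0.0]
force: [-2.8, 4.1, 7.2]
opening: 0.196
```

```bash
python3 s.py
```

```text
t 18.625 pos [ 0.6096 -0.1078  0.1215] yaw 55.3 q6 -1.261 F [-2.83  4.08  7.17] M [0.574 0.461 0.625] op 0.196
[0.625 0.449 0.455 0.483 0.4   0.453 0.427] 0.444
```

Holding torque is about 0.44 N m and about 0.55 while turning, which is snug. I'll release and retreat.

>>> send_rows(xyz=[[0,0,0],[0,0,0],[0,0,0],[0,0,0.015],[0,0,0.03]], angular=[[0,0,0],[0,0,0],[0,0,0],[0,0,0],[0,0,0]], claw=[0.5,1,1,1,1])

```text
time: 19.55
eef_pos: [0.6082, -0.108, 0.1646]
tool_rot: [0.886, 0.463, -0.001, -0.001]
force: [0.2, -0.9, 0.2]
opening: 1.002
```

>>> send_rows(xyz=[[0,0,0.05],[0,0,0.05],[-0.01,0.03,0],[-0.025,0.05,0],[-0.025,0.05,0]], angular=[[0,0,0],[0,0,0],[0,0,0],[0,0,0],[0,0,0]], claw=[1,1,1,1,1])

```text
time: 20.18
eef_pos: [0.5487, 0.0228, 0.2665]
tool_rot: [0.887, 0.462, 0.001, 0.0]
force: [-0.3, 0.4, -0.3]
opening: 1.003
```

>>> send_rows(xyz=[[-0.025,0.05,0],[-0.025,0.05,0],[-0.025,0.05,0],[-0.025,0.05,0],[-0.025,0.05,0]], angular=[[0,0,0],[0,0,0],[0,0,0],[0,0,0],[0,0,0]], claw=[1,1,1,1,1])

```text
time: 20.8
eef_pos: [0.4233, 0.2733, 0.2665]
tool_rot: [0.886, 0.463, 0.001, 0.0]
force: [1.1, 0.9, -0.1]
opening: 0.996
```

>>> send_rows(xyz=[[-0.025,0.05,0],[-0.02,0.04,0],[0,0,0]], angular=[[0,0,0],[0,0,0],[0,0,0]], claw=[1,1,1])

```text
time: 21.18
eef_pos: [0.3779, 0.3639, 0.2662]
tool_rot: [0.885, 0.465, 0.001, -0.0]
force: [1.2, -0.4, -0.2]
opening: 1.001
```

```bash
python3 - <<'E'
from h import *
im=cams.get_image('top');f=im['frame'];cv2.imwrite('pics/t9.png',cv2.resize(f[130:300,240:500,::-1],None,fx=3,fy=3,interpolation=2))
for n in('pot','bottle','label_box'):
    r=spot_point('top',n)
    if r:print(n,world(im,px(r[0]['position']),z=0).round(3))
h=cv2.cvtColor(f,cv2.COLOR_RGB2HSV).astype(int);H,S,V=h[...,0],h[...,1],h[...,2]
ax=np.array([.6085,-.108])
def pts(m,z):
    v,u=np.nonzero(m);return np.array([world(im,(a,b),z=z) for a,b in zip(u,v)]).reshape(-1,3)[:,:2]
R=pts(((H<5)|(H>175))&(S>150)&(V>100),.03);d=np.hypot(*(R-ax).T);R=R[(d>.063)&(d<.128)]
Y=pts((abs(H-26)<8)&(S>100)&(V>60),.021);d=np.hypot(*(Y-ax).T);Y=Y[(d>.075)&(d<.125)]
c,a=line(R);n=np.array([-np.sin(np.radians(a)),np.cos(np.radians(a))])
y=(Y-c)@n;print(len(R),c,a,'axis off',(ax-c)@n,'yellow',len(Y),y.min(),y.max(),'first yellow centre off',(np.array([.5322,-.0449])-c)@n)
E
head -5 s.py >s1.py; python3 s1.py
```

```text
bottle [ 0.647 -0.376  0.   ]
label_box [0.513 0.153 0.   ]
55 [ 0.53511427 -0.046544  ] 140.30184928293318 axis off 0.00041086780570890463 yellow 28 -0.00967813612104978 0.009188039853843638 first yellow centre off 0.0005965446579818932
t 21.375 pos [0.3797 0.361  0.2655] yaw 55.06 q6 -0.343 F [0.07 0.68 0.38] M [-0.06   0.018 -0.027] op 1.001
```

View pics/t9.png

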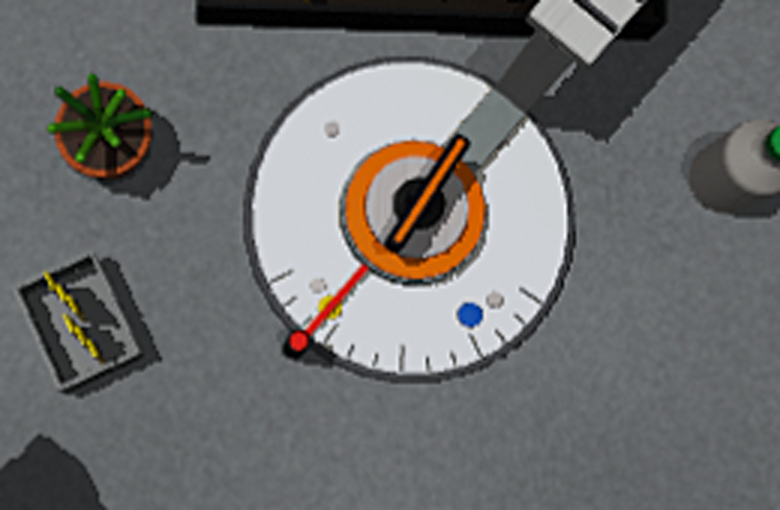

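The final top view shows the pointer across the middle of the yellow magnet (crop 330,307), to within about 0.6 mm. The bystanders haven't moved and the gripper is clear. I'll hand in.

```bash
python3 -c "
from rig import robot
print(robot.finish_job())"
```

```text
the job is handed in; nothing more can be done
None
```

The lamp is re-aimed at the yellow magnet, the knob is snug again, and I've handed the job in. It took about 21 s of robot time. No verdict is reported, so this rests on my own checks.

- **Loosening:** I turned the knob about 1.25 rad anticlockwise, and the torque fell to about 0. The head then swung with only 3–4 N at the grip, so it was not forced while clamped.
- **Aim:** I swung the head about 41° clockwise. In the last top view the pointer bar lies across the middle of the yellow magnet, within about 0.6 mm. An earlier wrist-camera check agreed, at about 0.5 mm.
- **Tightening:** I stopped with a holding torque of about 0.44 N m (average of six readings). The reading as the turn stopped was 0.62 N m, with sensor noise of about 0.05. Both are in the good range, but they disagree by more than the noise, so the exact torque is uncertain.
- **Knob grip:** The bar looks about 3° short of where the tool ended, so it probably gave slightly in the grip.
- **Bystanders:** The pot, bottle and box look unmoved in the picture. The network found the bottle and box within about 4 mm of where they started but did not report the pot, so that one is by eye only.
- **Release:** The gripper is open and clear of everything.

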